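# Transfer pipe fittings between racks in reverse order

### The arm

A 6-joint arm with a two-finger parallel gripper is mounted at the origin on a cart in front of the work surface, level with it; the furniture and walls round the work are solid. World frame = base frame: x ahead of the robot, y to its left, z up, the work surface at z = 0. Lengths are in m, angles in rad, forces in N, time in s.
With the tool pointing down it reaches from about 0.425 to 0.95 m from the base axis. Payload 14.7 kg.
Tool frame: the origin (TCP) lies midway between the tips of the shut fingers; the grasp point (between the pads) lies 19 mm behind it; z points along the fingers, y is the line along which they close (so a half turn about z gives the same grasp; the last joint's range is limited). The gripper opens to 85 mm and grips with 20 to 120 N. Pads are 22 mm wide; open, the fingers measure 114 mm over their backs; the gripper's body (76 mm by 85 mm) begins 54 mm behind the grasp point. The pads swing forward as they close: fully open they stand 13 mm farther back than shut.
Start: joints at [-1.3, 0.48, 1.596, -0, 1.065, -0.047], TCP at [0.203, -0.617, 0.231] pointing down, gripper open.
Joint ranges: [-2.75, 2.75], [-0.82, 2.05], [0.23, 2.67], [-1.56, 4.7], [0.09, 2.69], [-2.92, 2.92]. Speed limits (rad/s): [1.89, 1.89, 2.39, 3.01, 3.01, 3.01].

### API

Orientations are given as a rotation vector (axis times angle).
In Python, from station import manip gives the robot as it stands. The module is installed in compiled form; this text tells all that it offers.
- The arm moves only by the shell command python3 -m handwheel 'ROWS' [OPENING]. ROWS is JSON, a list that holds one entry, the list of rows, each a list of 6 numbers: the shift along the world's x, y, z in cm, then the turn, a rotation vector about the world's x, y, z in rad. A call has 1 to 20 rows; each row shifts and turns the commanded pose from where the row before left it; what a row does not reach is not made up. A row lasts 1/10 s, in which the tool goes at most 50 mm and 8.59 degrees, less where a joint would pass 70% of its speed; a pose out of reach is approached as far as the arm can. A call with a gripper value outside its range is refused whole. OPENING is the opening, from -1 (shut) to 1 (fully open), set as the call begins (- or left out, the last holds). The fingers move at their own pace and stop on an object; the grip force is fixed at half the most. Time passes only in rows, so rows that do not move let the fingers close. It gives the time, the measured TCP pose, the force, the opening and the grip force at its end, in the units of the state.
- manip.get_state(): the state, without advancing time (a new reading comes with each control period).
- manip.snapshot(name): name is "side" or "top" or "wrist"; returns a dict with "frame" (420x560x3 uint8, red, green, blue), "fx", "fy", "cx", "cy" (pixels), "world_to_cam" (4x4, takes a point from world to camera coordinates); the wrist camera has in their place "mount" (4x4, takes a point from camera to tool coordinates, whose origin is the TCP and whose axes are the flange's). Camera axes: x right, y down, z forward; pixel columns grow to the right and rows downward; lengths in m; the calibration is good to about 2 mm. A picture is of the moment at which its call begins: read the wrist's pose just before it. There is no depth.
- manip.hand_in(): hands the job in; it is judged then, once.
The state is a dict: "time_s": time; "joint_pos": joint angles; "qd": joint speeds; "effort": joint torques, N m; "tcp_pos": TCP position; "tcp_rot": TCP orientation; "wrist_force": force on the tool from outside, world axes, zero at the start; "ft_torque": the same for the moment, N m; "finger_gap": opening from 0.0 (shut) to 1.0 (fully open); "finger_force": force on a finger pad.
Only numpy, scipy, OpenCV 4.12 (cv2) and the standard library are available. Lean on these libraries where they do the work, as an engineer would, in place of code of your own. Each camera call takes 0.05 s, during which the arm holds its last target. There are 200 camera calls.

### The job

The pipe run is to be started from its other end, so move the three pipe couplings and the hex bolt from the full rack of grey trays to the empty plywood rack in reverse order: what now stands nearest the robot goes into the bay farthest from the robot, and so on down the row, so that the farthest comes nearest. Stand each one upright on the floor of its own bay, in the middle of it, and leave the two rolls of tape and the marker where they lie.

Things in the scene. Friction and masses are not known exactly. Their poses are not given: they have to be found in the camera images.
- rack_old: Full rack, fixed: aluminium rail 330 x 66 x 6 mm with four grey trays on it in a row that runs away from the robot (turned up to 12 degrees), left or right of the plywood rack. Origin: centre of its underside. x along the row away from the robot, y left, z up. Tray centres at x = -112.5, -37.5, 37.5, 112.5 mm; tray floors 10 mm above the table.
- rack_new: Empty rack, fixed: pale plywood board 330 x 84 x 10 mm, row away from the robot (turned up to 12 degrees). Origin: centre of its underside. x along the row away from the robot, y left, z up. Four bays, centres at x = -112.5, -37.5, 37.5, 112.5 mm, y = 0, 73 x 76 mm inside (x, y), floor 10 mm above the table; dark steel lips round them 2 mm wide, 4 mm above the floor.
- coupling_small: Pipe coupling, an open-topped tube with thick collars standing on end, the smallest, pale copper in colour: 32 mm across, 36 mm tall, about 120 g. Grip it round the outside. Origin: centre of its underside; z up along its axis.
- coupling_medium: Pipe coupling, an open-topped tube with thick collars standing on end, the middle one in size, light grey: 42 mm across, 45 mm tall, about 120 g. Grip it round the outside. Origin: centre of its underside; z up along its axis.
- coupling_large: Pipe coupling, an open-topped tube with thick collars standing on end, the largest, dark grey: 52 mm across, 50 mm tall, about 120 g. Grip it round the outside. Origin: centre of its underside; z up along its axis.
- bolt: Steel hex bolt standing upside down on its head, 52 mm tall in all, about 60 g: head 25 x 22 mm and 9 mm thick at the bottom, above it the round shank of 12 mm diameter, to be pinched. Origin: centre of the underside of the head; z up along the shank.
- tray_a: Shallow grey tray, one of four alike, fixed on the old rack: 74 mm along the row, 80 mm across, floor 4 mm thick, lips 2 mm wide and 4 mm above the floor. The small coupling stands in it at the start; it still shows that thing's place in the old row afterwards. Origin: centre of its underside, 6 mm above the table; axes as the old rack's.
- tray_b: Shallow grey tray, one of four alike, fixed on the old rack: 74 mm along the row, 80 mm across, floor 4 mm thick, lips 2 mm wide and 4 mm above the floor. The medium coupling stands in it at the start; it still shows that thing's place in the old row afterwards. Origin: centre of its underside, 6 mm above the table; axes as the old rack's.
- tray_c: Shallow grey tray, one of four alike, fixed on the old rack: 74 mm along the row, 80 mm across, floor 4 mm thick, lips 2 mm wide and 4 mm above the floor. The large coupling stands in it at the start; it still shows that thing's place in the old row afterwards. Origin: centre of its underside, 6 mm above the table; axes as the old rack's.
- tray_d: Shallow grey tray, one of four alike, fixed on the old rack: 74 mm along the row, 80 mm across, floor 4 mm thick, lips 2 mm wide and 4 mm above the floor. The bolt stands in it at the start; it still shows that thing's place in the old row afterwards. Origin: centre of its underside, 6 mm above the table; axes as the old rack's.
- tape_black: Bystander: roll of black tape lying flat left of the racks, 64 mm across, 19 mm high, loose. Origin: centre of its underside.
- marker: Bystander: grey and red marker pen lying between the racks, 18 x 125 x 16 mm, loose. Origin: centre of its underside; y along its length.
- tape_green: Bystander: roll of green tape lying flat right of the racks, 66 mm across, 19 mm high, loose. Origin: centre of its underside.

How it is judged:
At the end, for the whole second after the job is handed in: All four stand released and at rest in the plywood rack in the reverse of their old order (old nth tray from the robot = nth bay from the far end), each upright within 0.1 rad, on the bay floor within 4 mm, its centre within 15 mm of the bay's centre along and across the row (((x of tray_a in the frame of rack_old between -0.1225 and -0.1025 m and x of coupling_small in the frame of rack_new between 0.0975 and 0.1275 m) or (x of tray_a in the frame of rack_old between -0.0475 and -0.0275 m and x of coupling_small in the frame of rack_new between 0.0225 and 0.0525 m) or (x of tray_a in the frame of rack_old between 0.0275 and 0.0475 m and x of coupling_small in the frame of rack_new between -0.0525 and -0.0225 m) or (x of tray_a in the frame of rack_old between 0.1025 and 0.1225 m and x of coupling_small in the frame of rack_new between -0.1275 and -0.0975 m)) and y of coupling_small in the frame of rack_new between -0.015 and 0.015 m and z of coupling_small in the frame of rack_new between 0.006 and 0.014 m and angle between each of coupling_small, coupling_medium, coupling_large, bolt's own z axis and vertical below 0.1 rad and linear speed of each of coupling_small, coupling_medium, coupling_large, bolt below 0.02 m/s and angular speed of each of coupling_small, coupling_medium, coupling_large, bolt below 0.2 rad/s and ((x of tray_b in the frame of rack_old between -0.1225 and -0.1025 m and x of coupling_medium in the frame of rack_new between 0.0975 and 0.1275 m) or (x of tray_b in the frame of rack_old between -0.0475 and -0.0275 m and x of coupling_medium in the frame of rack_new between 0.0225 and 0.0525 m) or (x of tray_b in the frame of rack_old between 0.0275 and 0.0475 m and x of coupling_medium in the frame of rack_new between -0.0525 and -0.0225 m) or (x of tray_b in the frame of rack_old between 0.1025 and 0.1225 m and x of coupling_medium in the frame of rack_new between -0.1275 and -0.0975 m)) and y of coupling_medium in the frame of rack_new between -0.015 and 0.015 m and z of coupling_medium in the frame of rack_new between 0.006 and 0.014 m and ((x of tray_c in the frame of rack_old between -0.1225 and -0.1025 m and x of coupling_large in the frame of rack_new between 0.0975 and 0.1275 m) or (x of tray_c in the frame of rack_old between -0.0475 and -0.0275 m and x of coupling_large in the frame of rack_new between 0.0225 and 0.0525 m) or (x of tray_c in the frame of rack_old between 0.0275 and 0.0475 m and x of coupling_large in the frame of rack_new between -0.0525 and -0.0225 m) or (x of tray_c in the frame of rack_old between 0.1025 and 0.1225 m and x of coupling_large in the frame of rack_new between -0.1275 and -0.0975 m)) and y of coupling_large in the frame of rack_new between -0.015 and 0.015 m and z of coupling_large in the frame of rack_new between 0.006 and 0.014 m and ((x of tray_d in the frame of rack_old between -0.1225 and -0.1025 m and x of bolt in the frame of rack_new between 0.0975 and 0.1275 m) or (x of tray_d in the frame of rack_old between -0.0475 and -0.0275 m and x of bolt in the frame of rack_new between 0.0225 and 0.0525 m) or (x of tray_d in the frame of rack_old between 0.0275 and 0.0475 m and x of bolt in the frame of rack_new between -0.0525 and -0.0225 m) or (x of tray_d in the frame of rack_old between 0.1025 and 0.1225 m and x of bolt in the frame of rack_new between -0.1275 and -0.0975 m)) and y of bolt in the frame of rack_new between -0.015 and 0.015 m and z of bolt in the frame of rack_new between 0.006 and 0.014 m); the robot touches nothing.
It fails at once if the black tape is moved more than 20 mm (distance of tape_black from where it was at the start of the episode above 0.02 m).
It fails at once if the marker is moved more than 20 mm (distance of marker from where it was at the start of the episode above 0.02 m).
It fails at once if the green tape is moved more than 20 mm (distance of tape_green from where it was at the start of the episode above 0.02 m).
It also fails if it takes over 115 s, if anything falls off the work surface, if the arm or the gripper's body presses on something with over 40 N, if the wrist force passes 120 N, or if a joint passes its speed limit or range.

## Working session

There is one attempt and no reset: what is moved stays moved. The work goes in short steps, Python scripts to look and compute and a shell command to move; the robot and the scene stay as the last step left them, time stands still between calls to the robot, and variables do not carry over. Pictures are saved under pics/ and viewed, at most 14 in all, crops included, and the job is handed in when it is done.

```bash
mkdir -p pics
python3 - <<'E'
from station import manip
import cv2, numpy as np
np.set_printoptions(precision=4,suppress=True)
s=manip.get_state();print(s)
for n in("top","side"):
    d=manip.snapshot(n);cv2.imwrite(f"pics/{n}0.png",d["frame"][:,:,::-1])
    print(n,d["fx"],d["fy"],d["cx"],d["cy"],d["world_to_cam"])
E
```

```text
{'time_s': 0.0, 'joint_pos': array([-1.2996,  0.4808,  1.5969,  0.    ,  1.0651, -0.0466]), 'qd': array([-0.0001, -0.0021,  0.0011, -0.0015, -0.0004, -0.0011]), 'effort': array([ -0.003 , -95.0624, -43.0172,  -0.0003,   0.0123,   0.0001]), 'tcp_pos': array([ 0.203 , -0.617 ,  0.2307]), 'tcp_rot': array([-3.1008, -0.4969,  0.0002]), 'wrist_force': array([ 0.1572,  0.2226, -0.6285]), 'ft_torque': array([-0.0065, -0.0275, -0.0289]), 'finger_force': 0.0, 'finger_gap': 0.9991855172059669}
top 466.35138909354936 466.35138909354936 275.193005330491 208.95436817920728 [[ 0.0256 -0.9996  0.0076  0.0566]
 [-0.9907 -0.0264 -0.1332  0.5568]
 [ 0.1334 -0.0041 -0.9911  1.1625]
 [ 0.      0.      0.      1.    ]]
side 485.0736588166383 485.0736588166383 284.7049200116884 207.16051991857572 [[-0.9995 -0.0291 -0.0135  0.5599]
 [-0.0028  0.4969 -0.8678  0.0223]
 [ 0.032  -0.8673 -0.4967  1.1945]
 [ 0.      0.      0.      1.    ]]
```

View pics/top0.png

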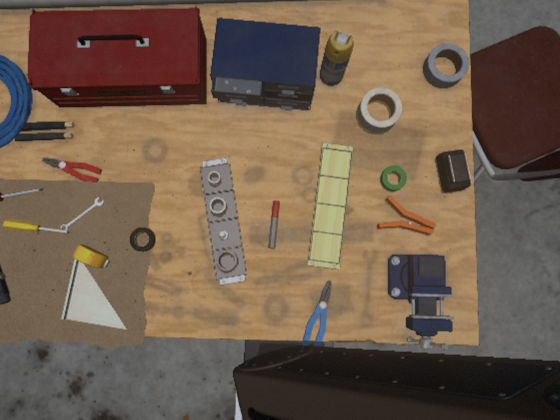

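View pics/side0.png

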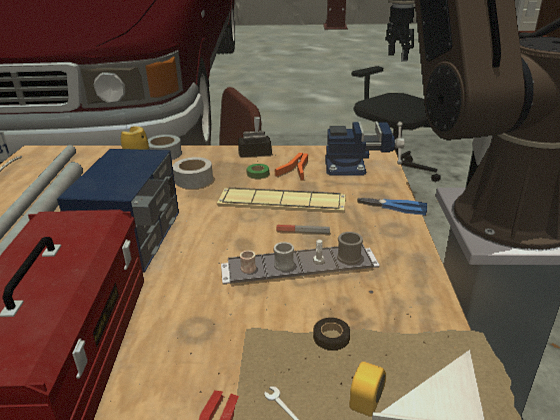

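The top view shows the old rack on the left with, from the robot outwards, large (228,261), bolt (224,235), medium (218,207) and small (214,178). The plywood rack is at right (310–350, 145–268), with the marker between them at (273,225). The side view agrees, with no obstacles in between.

```bash
cat > h.py <<'E'
from station import manip
import cv2, numpy as np
from scipy.spatial.transform import Rotation as R
np.set_printoptions(precision=4,suppress=True)
def ray(d,uv,z,T=None):
    """pixels -> world points on plane z; T = cam->world"""
    if T is None: T=np.linalg.inv(d["world_to_cam"])
    uv=np.atleast_2d(np.asarray(uv,float))
    v=np.c_[(uv[:,0]-d["cx"])/d["fx"],(uv[:,1]-d["cy"])/d["fy"],np.ones(len(uv))]@T[:3,:3].T
    o=T[:3,3]; return o+v*((z-o[2])/v[:,2])[:,None]
def wrist(name=None):
    s=manip.get_state(); d=manip.snapshot("wrist")
    W=np.eye(4);W[:3,:3]=R.from_rotvec(s["tcp_rot"]).as_matrix();W[:3,3]=s["tcp_pos"]
    if name: cv2.imwrite(f"pics/{name}.png",d["frame"][:,:,::-1])
    return d,W@d["mount"],s
E
python3 - <<'E'
from h import *
d=manip.snapshot("top");f=d["frame"]
hsv=cv2.cvtColor(f,cv2.COLOR_RGB2HSV)
print("hsv board",hsv[190,335],hsv[160,330],"wood",hsv[300,200],"tray",hsv[220,235],"rail",hsv[280,235])
roi=np.zeros(f.shape[:2],np.uint8);roi[135:280,295:365]=255
m=cv2.inRange(hsv,(22,50,180),(40,140,255))&roi
m=cv2.morphologyEx(m,cv2.MORPH_CLOSE,np.ones((5,5)));m=cv2.morphologyEx(m,cv2.MORPH_OPEN,np.ones((5,5)))
c=max(cv2.findContours(m,0,2)[0],key=cv2.contourArea)
p=ray(d,c[:,0,:],.010)[:,:2]*1000
r=cv2.minAreaRect(p.astype(np.float32));print("new",r)
roi[:]=0;roi[150:292,192:255]=255
m2=cv2.inRange(hsv,(0,0,0),(179,60,255))&roi
m2=cv2.morphologyEx(m2,cv2.MORPH_CLOSE,np.ones((5,5)));m2=cv2.morphologyEx(m2,cv2.MORPH_OPEN,np.ones((5,5)))
c2=max(cv2.findContours(m2,0,2)[0],key=cv2.contourArea)
r2=cv2.minAreaRect((ray(d,c2[:,0,:],.008)[:,:2]*1000).astype(np.float32));print("old",r2)
for n,uv,z in(("L",(228,260),.06),("bolt",(223,235),.06),("M",(218,206),.055),("S",(214,177),.046)):print(n,ray(d,uv,z)[0])
o=f[:,:,::-1].copy();cv2.drawContours(o,[c,c2],-1,(255,0,255),1)
cv2.imwrite("pics/crop1.png",cv2.resize(o[140:295,185:365],None,fx=4,fy=4,interpolation=cv2.INTER_CUBIC)[:600])
print(manip.snapshot("wrist")["mount"])
E
```

```text
hsv board [ 33  67 184] [ 25  85 180] wood [ 16 112 175] tray [  4  13 136] rail [114  18 194]
new ((574.4154663085938, -73.76132202148438), (70.76582336425781, 324.2107238769531), 83.93158721923828)
old ((526.3245239257812, 208.16412353515625), (329.7536926269531, 79.90966796875), 10.736259460449219)
L [0.421  0.1851 0.06  ]
bolt [0.4829 0.2001 0.06  ]
M [0.5564 0.2162 0.055 ]
S [0.6327 0.2307 0.046 ]
[[ 0.0009 -0.9649 -0.2625  0.066 ]
 [ 1.      0.0007  0.0005 -0.0005]
 [-0.0003 -0.2625  0.9649 -0.1421]
 [ 0.      0.      0.      1.    ]]
```

View pics/crop1.png

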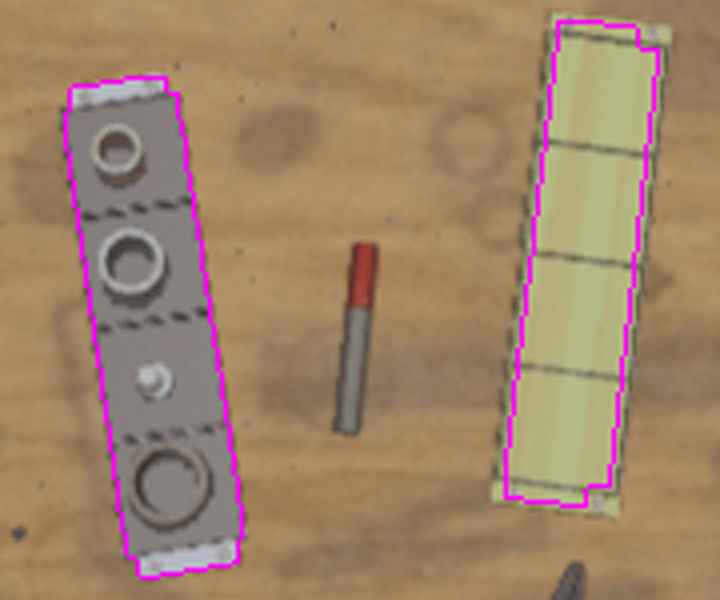

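The crop shows both outlines; the plywood board's true corners are at crop (552,12), (671,28), (619,515) and (492,500). Ring tops are at L (171,485), bolt (155,377), M (132,263) and S (117,149).

```bash
python3 - <<'E'
from h import *
d=manip.snapshot("top")
q=lambda a:np.array(a,float)/4+[185,140]-.375
c=ray(d,q([(552,12),(671,28),(619,515),(492,500)]),.010)[:,:2]
print(c,"centre",c.mean(0)); a=c[0]+c[1]-c[2]-c[3];print("yaw",np.degrees(np.arctan2(a[1],a[0])),np.linalg.norm(a)/2)
for n,uv,z in(("L",(171,485),.06),("bolt",(155,377),.06),("M",(132,263),.055),("S",(117,149),.046)):print(n,ray(d,q(uv),z)[0])
y=np.radians(10.74)
for x in(-.1125,-.0375,.0375,.1125):print(.5263+x*np.cos(y),.2082+x*np.sin(y))
E
python3 -m handwheel '[[[3,3,2,0,0,-0.13],[3,4,2,0,0,0],[3,4,2,0,0,0],[3,4,1,0,0,0],[3,4,0,0,0,0],[3,4,0,0,0,0],[3,4,0,0,0,0],[2,4.5,0,0,0,0],[2,4.5,0,0,0,0],[2,4.5,0,0,0,0],[0,5,0,0,0,0],[0,5,0,0,0,0],[0,5,0,0,0,0],[0,5,0,0,0,0],[0,5,0,0,0,0],[0,5,0,0,0,0],[0,5,0,0,0,0],[0,5,0,0,0,0],[0,1,0,0,0,0],[0,0,0,0,0,0]]]' 1
```

```text
[[ 0.7418 -0.0517]
 [ 0.7329 -0.1316]
 [ 0.408  -0.0991]
 [ 0.4156 -0.0167]] centre [ 0.5746 -0.0748]
yaw -5.917137964488144 0.32729001618341313
L [0.4188 0.1866 0.06  ]
bolt [0.4857 0.1992 0.06  ]
M [0.558  0.2172 0.055 ]
S [0.633  0.2311 0.046 ]
0.4157706695484182 0.1872353366369734
0.4894568898494727 0.2012117788789911
0.5631431101505273 0.21518822112100888
0.6368293304515817 0.2291646633630266
time_s: 2.25
tcp_pos: [0.4679, 0.1926, 0.2981]
tcp_rot: [3.127, 0.299, -0.0]
wrist_force: [0.6, 0.5, -0.8]
finger_gap: 1.001
finger_force: 0.0
```

Run:
```python
from h import *
d,T,s=wrist("w1");print(s["tcp_pos"],s["joint_pos"],T[:3,3],d["fx"])
for n,p in (("L",(.4188,.1866,.06)),("bolt",(.4857,.1992,.06)),("M",(.558,.2172,.055)),("S",(.633,.2311,.046))):
    q=np.linalg.inv(T)@[*p,1];print(n,q[:2]/q[2]*d["fx"]+[d["cx"],d["cy"]])
```

```text
[0.4679 0.1926 0.2981] [0.3306 0.2093 1.8347 0.     1.0978 1.7104] [0.5326 0.2056 0.4401] 351.84286292006186
L [286.9646 220.7525]
bolt [287.1909 160.285 ]
M [283.3348  87.6808]
S [283.7769   8.0448]
```

View pics/w1.png

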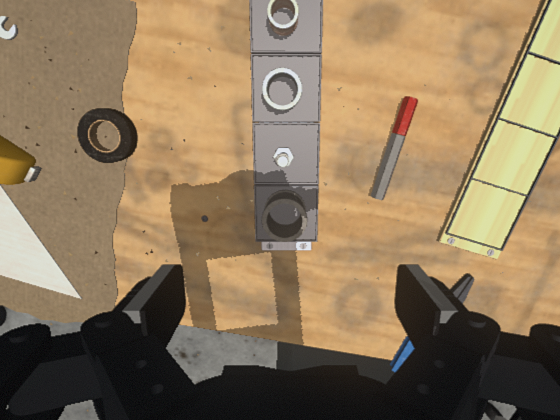

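The wrist picture shows the tops of M at (282,89), bolt at (283,157), L at (286,212, shadowed) and S at (283,12), all as expected.

Run:
```python
from h import *
d,T,s=wrist()
for n,uv,z in(("L",(286,212),.06),("bolt",(283,157),.062),("M",(282,89),.055),("S",(283,12),.046)):print(n,ray(d,uv,z,T)[0])
g=cv2.cvtColor(d["frame"],cv2.COLOR_RGB2GRAY)[180:250,250:325]
g=cv2.resize(cv2.normalize(g,None,0,255,cv2.NORM_MINMAX),None,fx=6,fy=6,interpolation=cv2.INTER_CUBIC)
cv2.imwrite("pics/L.png",cv2.createCLAHE(4,(4,4)).apply(g))
```

```text
L [0.4287 0.1882 0.06  ]
bolt [0.4886 0.2028 0.062 ]
M [0.5565 0.2167 0.055 ]
S [0.6294 0.2295 0.046 ]
```

View pics/L.png

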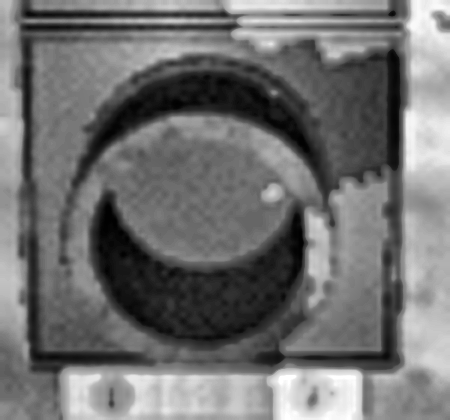

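```bash
python3 -m handwheel '[[[-2.4,-0.2,-2,0,0,0],[-2.4,-0.3,-3,0,0,0],[0,0,-4,0,0,0],[0,0,-4,0,0,0],[0,0,-4,0,0,0],[0,0,-4,0,0,0],[0,0,-3,0,0,0],[0,0,-2,0,0,0],[0,0,-1,0,0,0],[0,0,-0.8,0,0,0],[0,0,0,0,0,0],[0,0,0,0,0,0]]]' 1
python3 -m handwheel '[[[0,0,0,0,0,0],[0,0,0,0,0,0],[0,0,0,0,0,0],[0,0,0,0,0,0],[0,0,0,0,0,0],[0,0,0,0,0,0],[0,0,0,0,0,0],[0,0,0,0,0,0]]]' -1
```

```text
time_s: 3.55
tcp_pos: [0.4208, 0.186, 0.0209]
tcp_rot: [-3.128, -0.294, -0.001]
wrist_force: [0.7, -0.4, -0.3]
finger_gap: 0.996
finger_force: 0.0
time_s: 4.35
tcp_pos: [0.4207, 0.1863, 0.0212]
tcp_rot: [-3.127, -0.295, -0.002]
wrist_force: [-2.3, -1.7, 21.2]
finger_gap: 0.57
finger_force: 58.1
```

```bash
python3 -m handwheel '[[[0,0,1,0,0,0],[0,0,3,0,0,0],[0,0,4,0,0,0],[0,0,3,0,0,0],[1.3,-1.3,0,0,0,-0.05],[2.5,-2.5,0,0,0,-0.08],[2.5,-2.5,0,0,0,-0.08],[2.5,-2.6,0,0,0,-0.08],[2.5,-2.6,0,0,0,0],[2.5,-2.6,0,0,0,0],[2.5,-2.6,0,0,0,0],[2.5,-2.6,0,0,0,0],[2.5,-2.6,0,0,0,0],[2.5,-2.6,0,0,0,0],[1.6,-1.6,0,0,0,0],[1.2,-1.2,0,0,0,0],[0,0,0,0,0,0],[0,0,0,0,0,0]]]'
python3 - <<'E'
from h import *
d,T,s=wrist("w2");print(s["tcp_pos"],s["tcp_rot"])
for p in((.6865,-.0865,.01),(.6119,-.0787,.01),(.5373,-.0709,.01)):
    q=np.linalg.inv(T)@[*p,1];print(q[:2]/q[2]*d["fx"]+[d["cx"],d["cy"]])
E
```

```text
time_s: 6.15
tcp_pos: [0.6857, -0.0869, 0.1303]
tcp_rot: [-3.137, 0.161, 0.001]
wrist_force: [-1.0, 0.1, -1.0]
finger_gap: 0.566
finger_force: 62.4
[ 0.6857 -0.0869  0.1303] [-3.1373  0.1611  0.0012]
[289.4543 202.6249]
[289.2509 290.985 ]
[289.0734 368.0819]
```

View pics/w2.png

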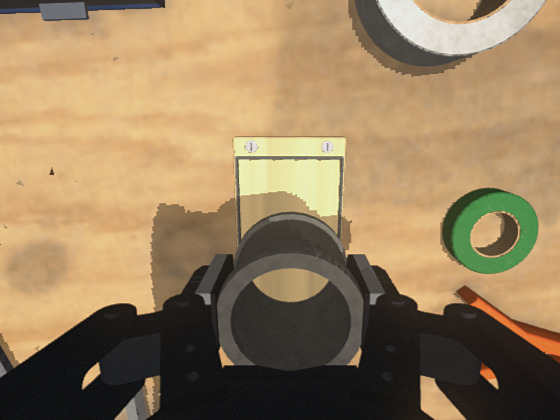

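The coupling is held upright over the far bay. The board's far edge is at row 137 (columns 234–346), the far lip's inner edge at row 158, and the coupling's top ring is centred at about (291,318).

Run:
```python
from h import *
d,T,s=wrist();print(s["tcp_pos"])
e=ray(d,[(234,137),(346,137),(241,158),(342,158)],.01,T);print(e)
print(ray(d,(291,318),s["tcp_pos"][2]+.039,T))
y=np.radians(-5.95);u=np.array([np.cos(y),np.sin(y)])
print("bay centre est",(e[0]+e[1])[:2]/2-u*.0525,(e[2]+e[3])[:2]/2-u*.0365)
```

```text
[ 0.6855 -0.0865  0.1303]
[[ 0.7395 -0.0508  0.01  ]
 [ 0.7313 -0.1322  0.01  ]
 [ 0.7239 -0.0538  0.01  ]
 [ 0.7163 -0.1284  0.01  ]]
[[ 0.6864 -0.0867  0.1693]]
bay centre est [ 0.6832 -0.086 ] [ 0.6838 -0.0873]
```

```bash
python3 -m handwheel '[[[-0.2,0,-3,0,0,0],[0,0,-3,0,0,0],[0,0,-2.5,0,0,0],[0,0,-1.2,0,0,0],[0,0,-0.6,0,0,0],[0,0,-0.4,0,0,0],[0,0,-0.2,0,0,0],[0,0,0,0,0,0],[0,0,0,0,0,0]]]'
```

```text
time_s: 7.15
tcp_pos: [0.6847, -0.087, 0.0221]
tcp_rot: [3.137, -0.16, 0.002]
wrist_force: [0.5, 0.1, -1.0]
finger_gap: 0.57
finger_force: 62.4
```

```bash
python3 -m handwheel '[[[0,0,-0.1,0,0,0],[0,0,0,0,0,0],[0,0,0,0,0,0]]]'
python3 -m handwheel '[[[0,0,0,0,0,0],[0,0,0,0,0,0],[0,0,0,0,0,0],[0,0,0,0,0,0],[0,0,1,0,0,0],[0,0,3,0,0,0],[0,0,4,0,0,0],[0,0,4,0,0,0],[-1.4,2,1,0,0,0.04],[-2.3,3.4,0,0,0,0.1],[-2.3,3.4,0,0,0,0.1],[-2.3,3.4,0,0,0,0.05],[-2.3,3.4,0,0,0,0],[-2.3,3.4,0,0,0,0],[-2.3,3.4,0,0,0,0],[-2.3,3.4,0,0,0,0],[-1.5,2,0,0,0,0],[-0.7,1,0,0,0,0],[0,0,0,0,0,0],[0,0,0,0,0,0]]]' 1
python3 - <<'E'
from h import *
d,T,s=wrist("w3");print(s["tcp_pos"],s["tcp_rot"])
t=manip.snapshot("top")["frame"];g=t[140:240,290:370,::-1]
w=cv2.imread("pics/w3.png");w[:300,480:]=0
g=cv2.resize(g,None,fx=3,fy=3)
cv2.imwrite("pics/w3.png",np.hstack([w,np.pad(g,((0,120),(0,0),(0,0)))]))
E
```

```text
time_s: 7.45
tcp_pos: [0.6848, -0.0871, 0.0214]
tcp_rot: [3.137, -0.161, 0.002]
wrist_force: [-2.2, 0.5, 8.0]
finger_gap: 0.566
finger_force: 62.8
time_s: 9.45
tcp_pos: [0.4879, 0.2008, 0.1506]
tcp_rot: [-3.128, -0.295, -0.001]
wrist_force: [0.6, -0.7, 0.1]
finger_gap: 1.002
finger_force: 0.0
[0.4879 0.2008 0.1506] [-3.1277 -0.2951 -0.0013]
```

View pics/w3.png

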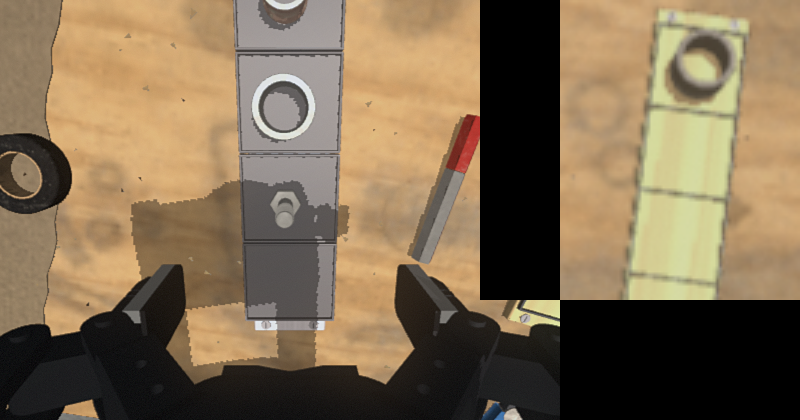

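The large coupling stands in the far bay. The bolt's shank top is at (285,215), its head is around (286,205), and M's top ring is centred at (283,107).

Run:
```python
from h import *
d,T,s=wrist();R3=R.from_rotvec(s["tcp_rot"]).as_matrix()
for uv,z in(((285,215),.062),((286,205),.019),((283,107),.055)):
    p=ray(d,uv,z,T)[0];print(p,"tool frame",R3.T@(p-s["tcp_pos"]))
```

```text
[0.4876 0.2039 0.062 ] tool frame [ 0.0001 -0.0036  0.0884]
[0.4838 0.2029 0.019 ] tool frame [-0.0038 -0.0033  0.1314]
[0.5569 0.2182 0.055 ] tool frame [ 0.0709 -0.0048  0.0954]
```

```bash
python3 -m handwheel '[[[-0.1,0.3,-1,0,0,0],[0,0,-3,0,0,0],[0,0,-3.5,0,0,0],[0,0,-2.5,0,0,0],[0,0,-1.5,0,0,0],[0,0,-0.8,0,0,0],[0,0,-0.3,0,0,0],[0,0,0,0,0,0],[0,0,0,0,0,0]]]'
python3 -m handwheel '[[[0,0,0,0,0,0],[0,0,0,0,0,0],[0,0,0,0,0,0],[0,0,0,0,0,0],[0,0,0,0,0,0],[0,0,0,0,0,0],[0,0,0,0,0,0],[0,0,0,0,0,0],[0,0,0,0,0,0],[0,0,0,0,0,0]]]' -1
```

```text
time_s: 10.5
tcp_pos: [0.4868, 0.2042, 0.0249]
tcp_rot: [-3.127, -0.294, -0.002]
wrist_force: [0.0, -0.6, 0.4]
finger_gap: 1.0
finger_force: 0.0
time_s: 11.5
tcp_pos: [0.4863, 0.2041, 0.0244]
tcp_rot: [-3.128, -0.295, -0.0]
wrist_force: [-0.9, -0.1, 6.6]
finger_gap: 0.122
finger_force: 58.4
```

```bash
python3 -m handwheel '[[[0,0,1,0,0,0],[0,0,3,0,0,0],[0,0,4,0,0,0],[0,0,4,0,0,0],[0.7,-1.6,0,0,0,-0.05],[1.5,-3.5,0,0,0,-0.08],[1.5,-3.5,0,0,0,-0.08],[1.5,-3.5,0,0,0,-0.08],[1.5,-3.5,0,0,0,0],[1.5,-3.5,0,0,0,0],[1.5,-3.5,0,0,0,0],[1.5,-3.0,0,0,0,0],[0.8,-1.7,0,0,0,0],[0.4,-1,0,0,0,0],[0,0,0,0,0,0],[0,0,0,0,0,0]]]'
python3 - <<'E'
from h import *
d,T,s=wrist("w4");print(s["tcp_pos"],s["tcp_rot"])
E
```

```text
time_s: 13.1
tcp_pos: [0.6096, -0.078, 0.1442]
tcp_rot: [-3.137, 0.16, 0.001]
wrist_force: [-0.2, -0.2, -0.8]
finger_gap: 0.123
finger_force: 58.5
[ 0.6096 -0.078   0.1442] [-3.1372  0.16    0.0012]
```

View pics/w4.png

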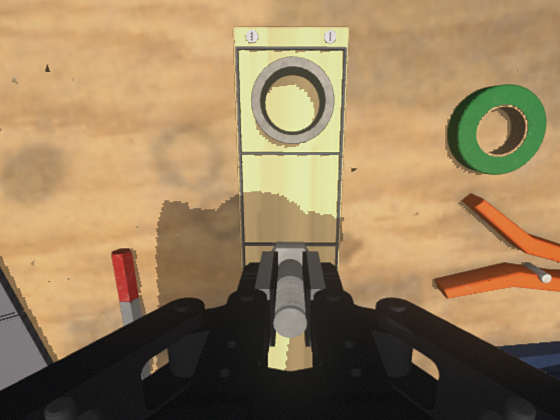

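The bolt is held with its shank tip at (290,321) and its head end near (289,247). The bay-3 dividers are at rows 153 and 243 (columns 241–341), and L stands in the far bay centred at (292,100).

Run:
```python
from h import *
d,T,s=wrist();z=s["tcp_pos"][2]-.0244
e=ray(d,[(239,153),(344,153),(241,243),(341,243)],.012,T);print(e.mean(0))
print("L",ray(d,(292,100),.06,T))
print("tip",ray(d,(290,321),z+.062,T), "head bottom far edge",ray(d,(289,246),z+.01,T))
```

```text
[ 0.6098 -0.0787  0.012 ]
L [[ 0.6837 -0.0863  0.06  ]]
tip [[ 0.6085 -0.0775  0.1818]] head bottom far edge [[ 0.6155 -0.0777  0.1298]]
```

```bash
python3 -m handwheel '[[[0,0,-3,0,0,0],[0,0,-3.5,0,0,0],[0,0,-2.7,0,0,0],[0,0,-1.4,0,0,0],[0,0,-0.7,0,0,0],[0,0,-0.4,0,0,0],[0,0,-0.3,0,0,0],[0,0,0,0,0,0],[0,0,0,0,0,0]]]'
```

```text
time_s: 14.1
tcp_pos: [0.6107, -0.079, 0.025]
tcp_rot: [3.137, -0.161, 0.002]
wrist_force: [0.6, 0.2, -0.7]
finger_gap: 0.121
finger_force: 58.5
```

```bash
python3 -m handwheel '[[[0,0,-0.05,0,0,0],[0,0,0,0,0,0],[0,0,0,0,0,0]]]'
python3 -m handwheel '[[[0,0,0,0,0,0],[0,0,0,0,0,0],[0,0,0,0,0,0],[0,0,0,0,0,0],[0,0,0,0,0,0],[0,0,2,0,0,0],[0,0,4,0,0,0],[0,0,4,0,0,0],[-0.4,2,2.5,0,0,0.04],[-0.7,4,0,0,0,0.1],[-0.7,4,0,0,0,0.1],[-0.7,4,0,0,0,0.05],[-0.7,4,0,0,0,0],[-0.7,4,0,0,0,0],[-0.7,4,0,0,0,0],[-0.5,2.5,0,0,0,0],[-0.3,1.1,0,0,0,0],[0,0,0,0,0,0],[0,0,0,0,0,0]]]' 1
python3 - <<'E'
from h import *
d,T,s=wrist("w5");print(s["tcp_pos"],s["tcp_rot"])
t=manip.snapshot("top")["frame"];g=t[140:240,290:370,::-1]
w=cv2.imread("pics/w5.png");g=cv2.resize(g,None,fx=3,fy=3)
cv2.imwrite("pics/w5.png",np.hstack([w,np.pad(g,((0,120),(0,0),(0,0)))]))
E
```

```text
time_s: 14.4
tcp_pos: [0.6107, -0.0791, 0.0244]
tcp_rot: [3.137, -0.161, 0.002]
wrist_force: [-0.4, 0.3, 5.2]
finger_gap: 0.122
finger_force: 58.9
time_s: 16.3
tcp_pos: [0.5563, 0.2163, 0.1487]
tcp_rot: [3.127, 0.295, -0.0]
wrist_force: [0.3, -0.3, 0.3]
finger_gap: 1.002
finger_force: 0.0
[0.5563 0.2163 0.1487] [ 3.1275  0.2947 -0.0002]
```

View pics/w5.png

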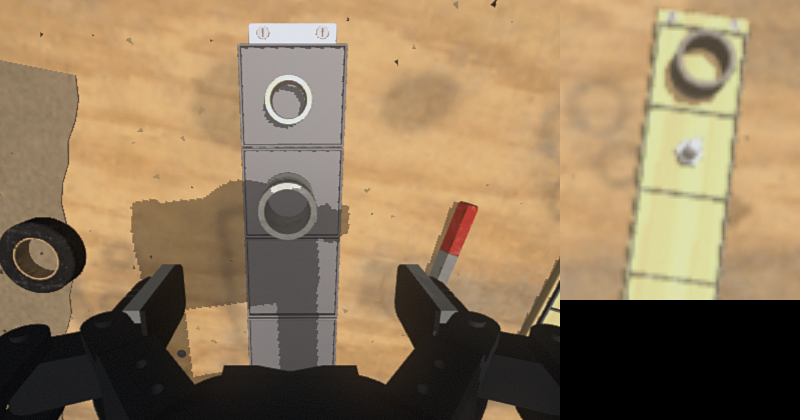

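The bolt stands in bay 3. M's top ring is centred at (287,210), S's top at (288,100), and the marker's near left edge is around (433,268).

Run:
```python
from h import *
d,T,s=wrist();R3=R.from_rotvec(s["tcp_rot"]).as_matrix()
for uv,z in(((287,210),.055),((288,100),.046),((433,268),.016),((452,208),.016)):
    p=ray(d,uv,z,T)[0];print(p,"tool frame",R3.T@(p-s["tcp_pos"]))
```

```text
[0.5583 0.2184 0.055 ] tool frame [ 0.0022 -0.0023  0.0937]
[0.6304 0.2313 0.046 ] tool frame [ 0.0755 -0.0016  0.1027]
[0.5209 0.0858 0.016 ] tool frame [-0.0591  0.1211  0.1327]
[0.5744 0.0861 0.016 ] tool frame [-0.0065  0.1308  0.1327]
```

```bash
python3 -m handwheel '[[[0.1,0.2,-2,0,0,0],[0,0,-3.5,0,0,0],[0,0,-3.5,0,0,0],[0,0,-2,0,0,0],[0,0,-1.2,0,0,0],[0,0,-0.7,0,0,0],[0,0,-0.4,0,0,0],[0,0,0,0,0,0],[0,0,0,0,0,0]]]'
python3 -m handwheel '[[[0,0,0,0,0,0],[0,0,0,0,0,0],[0,0,0,0,0,0],[0,0,0,0,0,0],[0,0,0,0,0,0],[0,0,0,0,0,0],[0,0,0,0,0,0],[0,0,0,0,0,0],[0,0,0,0,0,0]]]' -1
```

```text
time_s: 17.35
tcp_pos: [0.5578, 0.2192, 0.0166]
tcp_rot: [-3.127, -0.294, -0.002]
wrist_force: [-0.4, -0.1, -0.0]
finger_gap: 0.996
finger_force: 0.0
time_s: 18.25
tcp_pos: [0.5574, 0.2192, 0.0163]
tcp_rot: [-3.128, -0.295, -0.001]
wrist_force: [-1.7, 0.6, 8.7]
finger_gap: 0.458
finger_force: 59.5
```

```bash
python3 -m handwheel '[[[0,0,1,0,0,0],[0,0,3,0,0,0],[0,0,4,0,0,0],[0,0,4,0,0,0],[-0.2,-2,0,0,0,-0.05],[-0.3,-3.5,0,0,0,-0.08],[-0.3,-4,0,0,0,-0.08],[-0.3,-4,0,0,0,-0.08],[-0.3,-4,0,0,0,0],[-0.3,-4,0,0,0,0],[-0.3,-3.5,0,0,0,0],[-0.2,-2.5,0,0,0,0],[0,-1.2,0,0,0,0],[0,-0.4,0,0,0,0],[0,0,0,0,0,0],[0,0,0,0,0,0]]]'
python3 - <<'E'
from h import *
d,T,s=wrist("w6");print(s["tcp_pos"],s["tcp_rot"])
E
```

```text
time_s: 19.85
tcp_pos: [0.5353, -0.071, 0.1358]
tcp_rot: [-3.137, 0.159, 0.0]
wrist_force: [-0.3, 0.5, -2.0]
finger_gap: 0.453
finger_force: 60.7
[ 0.5353 -0.071   0.1358] [-3.1374  0.1594  0.0001]
```

View pics/w6.png

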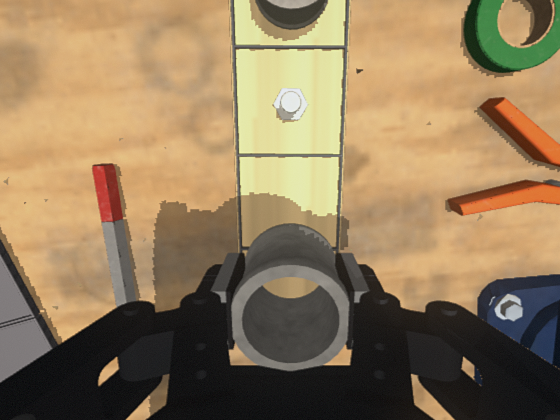

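M is upright and centred over bay 2 (dividers at rows 155 and 247), and the bolt stands centred in bay 3 at (291,102). Lowering.

```bash
python3 -m handwheel '[[[0,0,-3,0,0,0],[0,0,-3.5,0,0,0],[0,0,-2.7,0,0,0],[0,0,-1.4,0,0,0],[0,0,-0.7,0,0,0],[0,0,-0.4,0,0,0],[0,0,-0.25,0,0,0],[0,0,0,0,0,0],[0,0,0,0,0,0],[0,0,-0.05,0,0,0],[0,0,0,0,0,0],[0,0,0,0,0,0]]]'
```

```text
time_s: 21.1
tcp_pos: [0.5357, -0.0721, 0.0163]
tcp_rot: [3.137, -0.161, 0.002]
wrist_force: [0.3, 0.1, 6.1]
finger_gap: 0.454
finger_force: 61.3
```

```bash
python3 -m handwheel '[[[0,0,0,0,0,0],[0,0,0,0,0,0],[0,0,0,0,0,0],[0,0,0,0,0,0],[0,0,1,0,0,0],[0,0,3,0,0,0],[0,0,4,0,0,0],[0,0,4,0,0,0],[0.7,2.3,0.4,0,0,0.04],[1.2,4,0,0,0,0.1],[1.2,4,0,0,0,0.1],[1.2,4,0,0,0,0.05],[1.2,4,0,0,0,0],[1.2,4,0,0,0,0],[1.2,4,0,0,0,0],[1.0,2.5,0,0,0,0],[0.7,1.5,0,0,0,0],[0,0,0,0,0,0],[0,0,0,0,0,0]]]' 1
python3 -m handwheel '[[[0,0,-2,0,0,0],[0,0,-3.5,0,0,0],[0,0,-3,0,0,0],[0,0,-2,0,0,0],[0,0,-1.2,0,0,0],[0,0,-0.7,0,0,0],[0,0,-0.2,0,0,0],[0,0,0,0,0,0],[0,0,0,0,0,0]]]'
```

```text
time_s: 23.0
tcp_pos: [0.6308, 0.2303, 0.1398]
tcp_rot: [3.127, 0.295, -0.001]
wrist_force: [-0.4, 0.7, -0.6]
finger_gap: 1.003
finger_force: 0.0
time_s: 23.9
tcp_pos: [0.6319, 0.2312, 0.0148]
tcp_rot: [-3.127, -0.294, -0.002]
wrist_force: [-0.2, 0.3, 0.8]
finger_gap: 0.998
finger_force: 0.0
```

Target is bay 1, at about (0.4606, -0.0631).

```bash
python3 -m handwheel '[[[0,0,0,0,0,0],[0,0,0,0,0,0],[0,0,0,0,0,0],[0,0,0,0,0,0],[0,0,0,0,0,0],[0,0,0,0,0,0],[0,0,0,0,0,0],[0,0,0,0,0,0],[0,0,0,0,0,0]]]' -1
python3 -m handwheel '[[[0,0,1,0,0,0],[0,0,3,0,0,0],[0,0,4,0,0,0],[0,0,4,0,0,0],[-1.1,-2,0,0,0,-0.05],[-2.2,-3.8,0,0,0,-0.08],[-2.2,-3.8,0,0,0,-0.08],[-2.2,-3.8,0,0,0,-0.08],[-2.2,-3.8,0,0,0,0],[-2.2,-3.8,0,0,0,0],[-2.2,-3.8,0,0,0,0],[-1.8,-2.8,0,0,0,0],[-0.8,-1.3,0,0,0,0],[-0.4,-0.5,0,0,0,0],[0,0,0,0,0,0],[0,0,0,0,0,0]]]'
python3 - <<'E'
from h import *
d,T,s=wrist("w7");print(s["tcp_pos"],s["tcp_rot"])
E
```

```text
time_s: 24.8
tcp_pos: [0.6313, 0.2311, 0.0141]
tcp_rot: [-3.128, -0.295, -0.0]
wrist_force: [-1.6, -0.6, 5.0]
finger_gap: 0.334
finger_force: 58.6
time_s: 26.4
tcp_pos: [0.4589, -0.0625, 0.134]
tcp_rot: [-3.137, 0.16, -0.001]
wrist_force: [0.4, -0.2, -1.7]
finger_gap: 0.335
finger_force: 59.3
[ 0.4589 -0.0625  0.134 ] [-3.1375  0.1602 -0.0012]
```

View pics/w7.png

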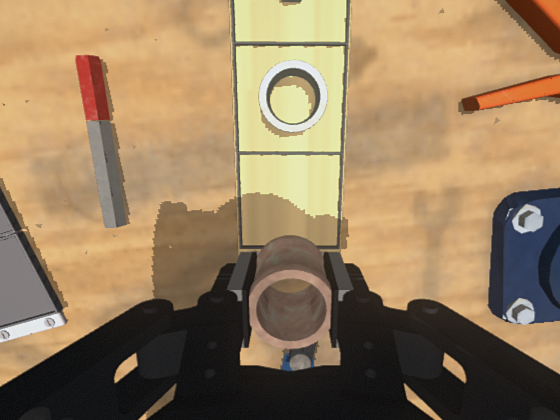

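S is upright over bay 1 (dividers at rows 153 and 247), and M stands centred in bay 2 at (293,97). Shifting about 1.5 mm outward and lowering.

```bash
python3 -m handwheel '[[[0.1,0,-3,0,0,0],[0,0,-3.5,0,0,0],[0,0,-2.7,0,0,0],[0,0,-1.4,0,0,0],[0,0,-0.7,0,0,0],[0,0,-0.4,0,0,0],[0,0,-0.25,0,0,0],[0,0,0,0,0,0],[0,0,-0.05,0,0,0],[0,0,0,0,0,0],[0,0,0,0,0,0]]]'
```

```text
time_s: 27.55
tcp_pos: [0.4596, -0.063, 0.0141]
tcp_rot: [3.137, -0.161, 0.001]
wrist_force: [1.1, 0.7, 2.0]
finger_gap: 0.336
finger_force: 59.7
```

```bash
python3 -m handwheel '[[[0,0,0,0,0,0],[0,0,0,0,0,0],[0,0,0,0,0,0],[0,0,0,0,0,0],[0,0,1,0,0,0],[0,0,3,0,0,0],[0,0,4,0,0,0],[0,0,4,0,0,0],[0,0,4,0,0,0],[0,0,4,0,0,0],[1,3,0,0,0,0],[1,4,0,0,0,0],[0,4,0,0,0,0],[0,3,0,0,0,0],[0,0,0,0,0,0],[0,0,0,0,0,0]]]' 1
python3 - <<'E'
from h import *
d,T,s=wrist("w8");t=manip.snapshot("top")
g=cv2.resize(t["frame"][135:285,190:370,::-1],None,fx=4,fy=4,interpolation=cv2.INTER_CUBIC)
cv2.imwrite("pics/t8.png",g)
E
```

```text
time_s: 29.15
tcp_pos: [0.4789, 0.0775, 0.2142]
tcp_rot: [3.138, -0.158, 0.0]
wrist_force: [-0.3, 0.1, -0.1]
finger_gap: 1.002
finger_force: 0.0
```

View pics/t8.png

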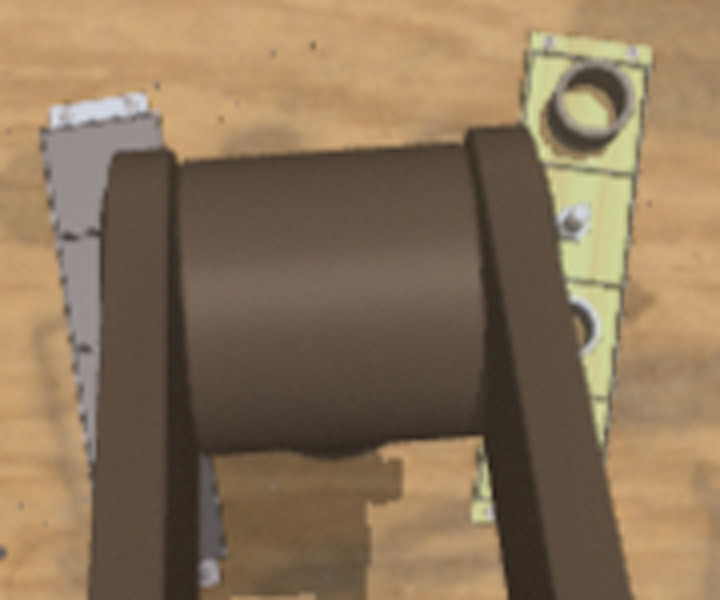

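The arm hides the nearer bays; L, the bolt and M are visible in place. I'll move it further left and look once more.

```bash
python3 -m handwheel '[[[0,3,1,0,0,0],[0,5,1,0,0,0],[0,5,1,0,0,0],[0,5,0,0,0,0],[0,5,0,0,0,0],[0,4,0,0,0,0],[0,0,0,0,0,0],[0,0,0,0,0,0],[0,0,0,0,0,0]]]'
python3 - <<'E'
from h import *
t=manip.snapshot("top")
cv2.imwrite("pics/t9.png",cv2.resize(t["frame"][135:285,260:420,::-1],None,fx=4,fy=4,interpolation=cv2.INTER_CUBIC))
E
```

```text
time_s: 30.15
tcp_pos: [0.4795, 0.3437, 0.2433]
tcp_rot: [3.137, -0.162, -0.001]
wrist_force: [-0.6, -0.5, 0.2]
finger_gap: 0.996
finger_force: 0.0
```

View pics/t9.png

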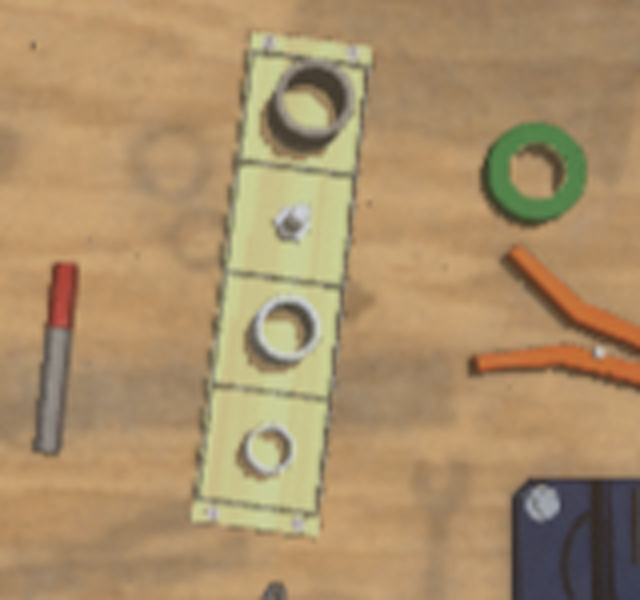

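All four stand upright and centred in reverse order: L (313,100), bolt (292,225), M (285,328), S (269,448). The marker and green tape have not moved.

```bash
python3 -c "
from station import manip
print(manip.hand_in())"
```

```text
the job is handed in; nothing more can be done
None
```

The job is handed in at about 30 s: the large coupling, bolt, medium and small couplings stand upright and centred in the plywood rack, far to near, in reverse of their old order, with the bystanders left alone; the judge's result was not shown.

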